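# Open the folding rest and load the next lamp body

### The job

Swing the folded leg of the lamp rest up and over its top until it leans on its stop and stands open by itself. Then take the end lamp body from the sloped feed track, letting the next one roll down to the stop, and set it down gently in the V cradle at the top of the leg, lying across the leg with the cradle between its two rims. Let go, leave the other lamps on the track, and do not disturb the bottle, jar, carton or screwdriver.

Things in the scene. Friction and masses are not known exactly. Their poses are not given: they have to be found in the camera images.
- stand: Lamp rest: dark steel base plate 210 x 100 x 12 mm fixed to the bench, with two low hinge cheeks (44 mm long, top 54 mm above the bench, 54 mm apart over their outer faces). Origin on the bench under the hinge; z up, x towards the side where the folded leg lies (roughly away from the robot), y along the hinge axis. The plate spans x -60..+150 mm.
- leg (a joint): Leg angle (rad). 0 = folded, leaning 75 degrees from vertical to the stand's +x; grows as it swings up and over towards -x; 1.31 = vertical; 1.57 = fully open, 15 degrees past vertical on its stop. Almost no friction: below 1.31 gravity drops it back, above it holds it on the stop. Leg 0.35 kg; about 3 N at the cradle lifts it.
- hinge (a point): Point on the hinge axis, 35 mm above the bench, in the middle of the leg's width; axes as the stand's.
- leg_grip (a point): Point in the middle of the leg bar, 80 mm from the hinge axis: a good place to pinch it across its width. The steel bar is 30 mm wide (along the stand's y) and 12 mm thick; the cradle, also 30 mm wide, begins 10 mm further out. Moves with the leg.
- seat (a point): Where a lamp's centre lies once seated in the cradle: 120 mm from the hinge axis; with the leg open 31 mm to the stand's -x of the hinge and 151 mm above the bench. Moves with the leg; y = hinge axis. The cradle is a steel 90 degree V, 30 mm wide along y; its arms reach 25 mm either side of this point and end 4 mm below it. The V opens straight up when the leg is open.
- feeder: Feed rack fixed to the bench: base plate 330 x 180 mm, a track sloping 12 degrees down towards the robot, a stock deck above. Origin on the bench under the axis of the lamp at the stop; z up, x uphill, y across. Track 56 mm wide, so the lamps' end faces are free; a rib 34 mm wide, 7 mm high runs between the rims. Deck posts 14 mm square at x 110 and 275, y +-80 mm.
- track_end (a point): Centre of a lamp resting at the stop at the lower end of the track, 85 mm above the bench; axes as the feeder's. The stop lip, 56 mm wide and 8 mm thick, rises 26 mm square to the track and touches the rims' front.
- deck_edge (a point): Middle of the lower front edge of the slatted plywood deck over the track, 170 mm above the bench, 5 mm uphill of the end lamp's axis and 85 mm above it. The deck is level, 180 mm wide, 12 mm thick; boxes at its rear reach 260 mm. The end lamp is reached only with the tool leaning back towards the robot (fingers pointing down and uphill). Axes as the feeder's.
- lamp_1: The end lamp body, at the stop: aluminium spool 60 mm long, two rims of 60 mm diameter and 10 mm width at the ends, a core of 40 mm diameter between. Origin at its centre, y along its axis (across the track); x and z turn as it rolls. Flat end faces; 0.2 to 0.4 kg. Must be lifted at least 27 mm square to the track to clear the stop lip.
- lamp_2: Lamp body of the same form, second in the queue, touching the first; it rolls 60 mm to the stop when the first is lifted out.
- lamp_3: Lamp body of the same form, third in the queue.
- lamp_4: Lamp body of the same form, fourth, at the upper end of the track.
- bottle: Bystander: upright white bottle, diameter 56 mm, height 190 mm. Origin at the centre of its foot.
- jar: Bystander: grey jar with a steel cap, diameter 68 mm, height 85 mm. Origin at the centre of its foot.
- carton: Bystander: cardboard box 80 x 80 x 100 mm high. Origin at the centre of its foot.
- driver: Bystander: screwdriver lying flat, 190 mm long along its x. Origin under its middle.
There are look-alikes about, which are no part of the job. Leave any yellow look-alike of the lamp_1 alone.

How it is judged:
By the outcome, as a careful person would: the job done as asked, in the order asked, and still so for the second after the job is handed in, with the robot touching nothing.
It also fails if it takes over 72 s, if anything falls off the work surface, if the arm or the gripper's body presses on something with over 40 N, if the wrist force passes 120 N, or if a joint passes its speed limit or range.

### The arm

A 6-joint arm with a two-finger parallel gripper is mounted at the origin on the work surface. World frame = base frame: x ahead of the robot, y to its left, z up, the work surface at z = 0. Lengths are in m, angles in degrees, forces in N, time in s.
With the tool pointing down it reaches from about 0.275 to 0.85 m from the base axis. Payload 19 kg.
Tool frame: the origin (TCP) lies on the centre line of the jaws, within the pads' length; the fingertips stand 11 mm ahead of it and the grasp point (between the pads) lies 8 mm behind it; z points along the fingers, y is the line along which they close (so a half turn about z gives the same grasp; the last joint's range is limited). The gripper opens to 85 mm and grips with 20 to 120 N. Pads are 22 mm wide; open, the fingers measure 114 mm over their backs; the gripper's body (76 mm by 85 mm) begins 54 mm behind the grasp point. The pads swing forward as they close: fully open they stand 13 mm farther back than shut.
Start: joints at [-79.87, 8.623, 82.357, -0, 89.026, -7.678], TCP at [0.176, -0.547, 0.242] pointing down, gripper open.
Joint ranges: [-160.23, 160.23], [-39.13, 120.54], [6.94, 153.29], [-79.49, 259.48], [9.18, 160.14], [-161.06, 161.06]. Speed limits (degrees/s): [108.29, 108.29, 127.2, 172.46, 172.46, 172.46].

### API

Orientations are given as a 3x3 rotation matrix whose columns are the frame's x, y, z axes.
In Python, from station import * gives the robot as it stands.
- The arm moves only by the tool servo_tool, never from a script. Its argument "plan" is a list of rows, each a list of 3 entries, a list of its own where there are three numbers: the shift along the tool's x, y, z in m, then the turn, a rotation vector about the tool's x, y, z in rad, then the closure in counts, from 0 (fully open) to 255 (shut). In form: [[[tx, ty, tz], [wx, wy, wz], hand], ...]. A call has 1 to 10 rows; each row is the pose to reach, as a shift and turn from the pose commanded when the call began, along the tool's axes at that moment; what a row does not reach only later rows make up. A row lasts 1/10 s, in which the tool goes at most 50 mm and 8.59 degrees, less where a joint would pass 70% of its speed; a pose out of reach is approached as far as the arm can. A call with a gripper value outside its range is refused whole. The fingers move at their own pace and stop on an object; "squeeze" is the grip in N (left out, the last holds). Time passes only in rows, so rows that repeat a pose let the fingers close. It gives the time, the measured TCP pose, the force, the opening and the grip force at its end, in the units of the state.
- get_state(): the state, without advancing time (a new reading comes with each control period).
- camera(name): name is "side" or "top" or "wrist"; returns a dict with "pixels" (420x560x3 uint8, blue, green, red), "vfov" (degrees; the focal length in pixels is half the picture's height over the tangent of half this angle, whatever the lens; pixels are square), "cx", "cy" (the principal point, pixels), "rvec" (rotation vector, rad) and "tvec" (3), from world to camera coordinates, as OpenCV has them. Camera axes: x right, y down, z forward; pixel columns grow to the right and rows downward; lengths in m; the calibration is good to about 2 mm. A picture is of the moment at which its call begins. There is no depth.
- job_done(): hands the job in; it is judged then, once.
The state is a dict: "t": time; "joints": joint angles; "joint_vel": joint speeds; "tau": joint torques, N m; "tool_pos": TCP position; "orientation": TCP orientation; "force": force on the tool from outside, world axes, zero at the start; "torque": the same for the moment, N m; "gripper_width": opening from 0.0 (shut) to 1.0 (fully open); "grip_force": force on a finger pad.
Only numpy, scipy, OpenCV 4.12 (cv2) and the standard library are available. Lean on these libraries where they do the work, as an engineer would, in place of code of your own. Each camera call takes 0.05 s, during which the arm holds its last target. There are 200 camera calls.

## Working session

There is one attempt and no reset: what is moved stays moved. The work goes in short steps, Python scripts to look and compute and a tool call to move; the robot and the scene stay as the last step left them, time stands still between calls to the robot, and variables do not carry over. Pictures are saved under pics/ and viewed, at most 10 in all, crops included, and the job is handed in when it is done.

Besides the shell and the picture viewer there is one more tool, called as a command line: name --argument value ..., lists and objects as JSON in quotes. servo_tool: Moves the arm, as the interface text tells. Its arguments: {"type":"object","properties":{"plan":{"type":"array","items":{"type":"array"}},"squeeze":{"type":"number"}},"required":["plan"]}

```bash
ls; mkdir -p pics
cat > h.py <<'E'
from station import *
import numpy as np, cv2
def snap(n,f):
    c=camera(n); cv2.imwrite(f'pics/{f}.png',c['pixels']); np.savez(f'pics/{f}.npz',**{k:np.array(v) for k,v in c.items()}); return c
def load(f): return dict(np.load(f'pics/{f}.npz'))
def KRt(c):
    f=c['pixels'].shape[0]/2/np.tan(np.radians(float(c['vfov']))/2)
    K=np.array([[f,0,float(c['cx'])],[0,f,float(c['cy'])],[0,0,1.]])
    return K,cv2.Rodrigues(np.array(c['rvec'],float))[0],np.array(c['tvec'],float).ravel()
def proj(c,P):
    K,R,t=KRt(c); q=(np.atleast_2d(P)@R.T+t)@K.T; return q[:,:2]/q[:,2:]
def onplane(c,uv,z):
    K,R,t=KRt(c); o=-R.T@t; out=[]
    for u,v in np.atleast_2d(uv):
        d=R.T@np.linalg.solve(K,[u,v,1.]); out.append(o+d*(z-o[2])/d[2])
    return np.array(out)
E
python3 - <<'E'
from h import *
for n in ['top','side']:
    c=snap(n,n+'0'); K,R,t=KRt(c); print(n,K[0,0],-R.T@t,R[2], [k for k in c])
a=cv2.imread('pics/top0.png');b=cv2.imread('pics/side0.png')
print(get_state())
E
```

```text
pics
top 489.7163416390136 [ 0.4331457  -0.00245615  1.51859688] [ 0.09340372 -0.00288664 -0.99562413] ['pixels', 'vfov', 'cx', 'cy', 'rvec', 'tvec']
side 432.3330195861035 [-0.01630275  0.68762888  1.21225657] [ 0.42197143 -0.47451714 -0.77251123] ['pixels', 'vfov', 'cx', 'cy', 'rvec', 'tvec']
{'t': 0.1, 'joints': array([-7.98698240e+01,  8.64714605e+00,  8.23863848e+01,  1.13573937e-04,
        8.90262919e+01, -7.67719687e+00]), 'joint_vel': array([ 0.03575535,  0.0009837 , -0.12403768, -0.07538211,  0.08971814,
        0.03429218]), 'tau': array([ 4.18775860e-03, -7.14386773e+01, -5.71790099e+01, -1.18630655e-04,
        7.26701750e-03,  6.25192092e-05]), 'tool_pos': array([ 0.17579659, -0.54726277,  0.2417708 ]), 'orientation': array([[ 9.52090071e-01,  3.05817696e-01, -1.81691274e-04],
       [ 3.05817717e-01, -9.52089527e-01,  1.02817505e-03],
       [ 1.41447764e-04, -1.03447966e-03, -9.99999455e-01]]), 'force': array([-0.12475345,  0.15108586,  0.35790878]), 'torque': array([ 0.0225297 ,  0.01119363, -0.01547889]), 'grip_force': 0.0, 'gripper_width': 0.9989855971245801}
```

View pics/top0.png

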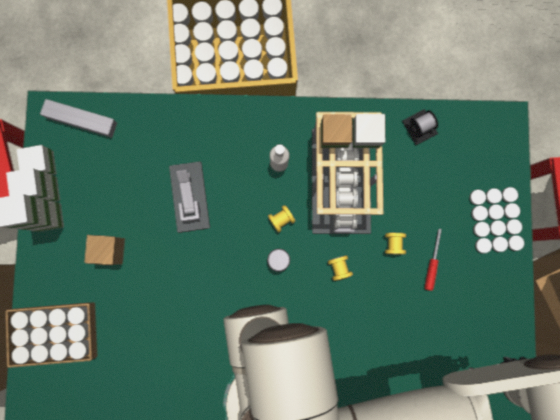

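View pics/side0.png

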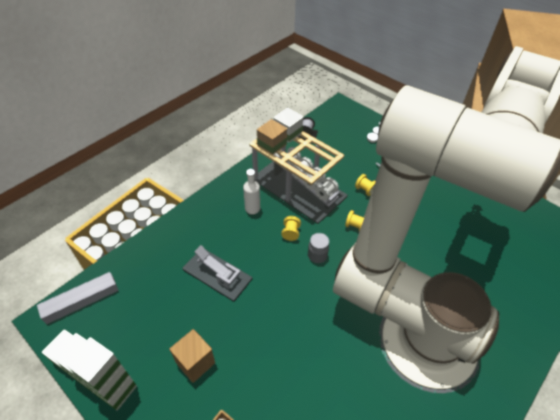

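The top view shows the stand at about (188,197) and the feeder at about (345,175), with its end lamp at about (346,218). Three yellow look-alikes lie at (281,218), (340,268) and (396,243). The bottle is at (279,157), the jar at (278,260), the carton at (103,250) and the driver at (433,262). The metallic lamp at the lower end of the track is the one meant. I'll enlarge to confirm it.

Run:
```python
from h import *
a=cv2.imread('pics/top0.png');b=cv2.imread('pics/side0.png')
r=lambda i,x,y,w,h:cv2.resize(i[y:y+h,x:x+w],(400,300),interpolation=cv2.INTER_CUBIC)
o=np.vstack([np.hstack([r(a,140,155,100,75),r(a,295,165,100,75)]),np.hstack([r(b,170,235,100,75),r(b,250,140,100,75)])])
cv2.imwrite('pics/crop1.png',o)
c=load('top0'); K,R,t=KRt(c);print(K)
```

```text
[[489.71634164   0.         278.04780382]
 [  0.         489.71634164 212.61298058]
 [  0.           0.           1.        ]]
```

View pics/crop1.png

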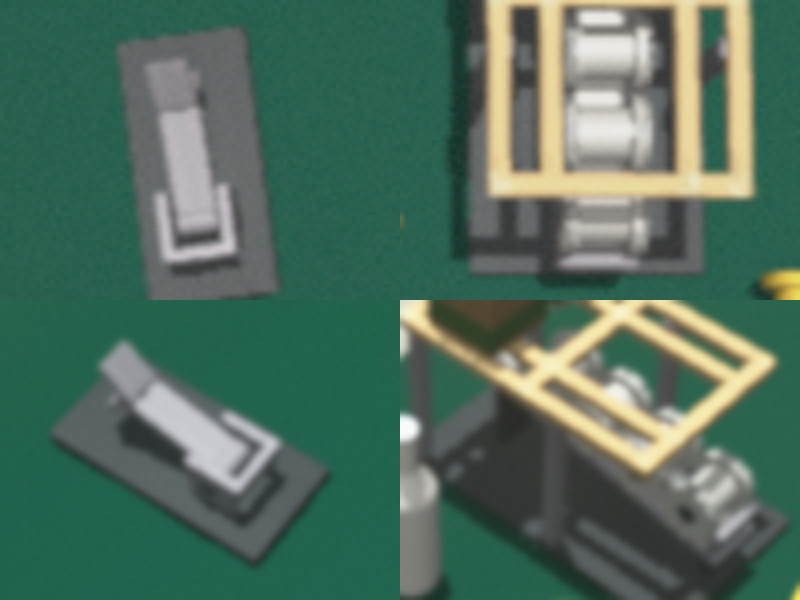

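Run:
```python
from h import *
from scipy.optimize import least_squares
T=load('top0');S=load('side0')
pl=lambda x,y,z:[x,y,z]
# stand
Pt=np.array([[.15,.05,.012],[.15,-.05,.012],[-.06,-.05,.012]]);ut=[[169.5,165.75],[201.25,161.75],[209.5,227.5]]
Ps=np.array([[.15,.05,.012],[-.06,.05,.012],[-.06,-.05,.012]]);us=[[183,268.5],[234.5,300.75],[252,277.5]]
def W(p,P):
    c,s=np.cos(p[2]),np.sin(p[2]); return P@np.array([[c,s,0],[-s,c,0],[0,0,1]])+[p[0],p[1],0]
f=lambda p:np.r_[(proj(T,W(p,Pt))-ut).ravel(),(proj(S,W(p,Ps))-us).ravel()]
r=least_squares(f,[.45,.25,0]);print('stand',r.x,np.degrees(r.x[2]),r.fun.round(1))
for z in(.158,.17,.182):
  d=onplane(T,[[317,213.75],[383.75,213.75]],z);print('deck',z,d,np.linalg.norm(d[0]-d[1]))
for z in (0.,.01):
  d=onplane(T,[[312,233],[371.25,233]],z);print('base',z,d,np.linalg.norm(d[0]-d[1]))
  print('side base', onplane(S,[[250+388/4,140+220/4]],z), )
print('side deck',onplane(S,[[250+645/4-100,140+470/4-75],[250+775/4-100,140+360/4-75]],.17))
print('lamp',onplane(T,[[295+162/4,165+232/4],[295+252/4,165+232/4]],.085))
for n,u in dict(bottle=[279,165],jar=[278,260],carton=[103,250],y1=[281,218],y2=[340,268],y3=[396,243]).items(): print(n,onplane(T,[u],.05).round(3))
```

```text
stand [0.57370303 0.26215695 0.15760433] 9.03006268171648 [-0.3  0.1 -0.2 -0.3 -0.   0.6 -0.6 -0.5 -0.5 -0.2  1.1 -0.3]
deck 0.158 [[ 0.55980577 -0.11515867  0.158     ]
 [ 0.56358346 -0.30161421  0.158     ]] 0.18649379846439734
deck 0.17 [[ 0.55868868 -0.11416468  0.17      ]
 [ 0.56243305 -0.29897574  0.17      ]] 0.18484898682433318
deck 0.182 [[ 0.55757158 -0.11317068  0.182     ]
 [ 0.56128263 -0.29633726  0.182     ]] 0.183204175184269
base 0.0 [[ 0.51421097 -0.11346953  0.        ]
 [ 0.51790463 -0.29748481  0.        ]] 0.18405234217660218
side base [[ 0.5213886  -0.29727647  0.        ]]
base 0.01 [[ 0.51367715 -0.11273851  0.01      ]
 [ 0.51734649 -0.29554204  0.01      ]] 0.18284035270854987
side base [[ 0.51695315 -0.28915191  0.01      ]]
side deck [[ 0.56631466 -0.12235554  0.17      ]
 [ 0.56848755 -0.30324398  0.17      ]]
lamp [[ 0.54043158 -0.17587114  0.085     ]
 [ 0.54176483 -0.24197167  0.085     ]]
bottle [[ 0.716 -0.007  0.05 ]]
jar [[ 0.429 -0.009  0.05 ]]
carton [[0.448 0.514 0.05 ]]
y1 [[ 0.555 -0.016  0.05 ]]
y2 [[ 0.409 -0.195  0.05 ]]
y3 [[ 0.487 -0.362  0.05 ]]
```

```bash
cat >> h.py <<'E'
from scipy.spatial.transform import Rotation as Ro
def tool(yaw,tilt):  # tool y = -(frame y); tilt>0 leans back to robot (fingers down & ahead)
    a,b=np.radians([yaw,tilt]); fx=np.array([np.cos(a),np.sin(a),0]); z=np.sin(b)*fx-np.cos(b)*np.array([0,0,1]); y=np.array([np.sin(a),-np.cos(a),0]); return np.c_[np.cross(y,z),y,z]
def rel(targets):  # list of (pos,R) -> shift & turn from the current pose
    s=get_state();p=s['tool_pos'];R=s['orientation'];print('t',s['t'],p.round(4))
    for q,Q in targets: print((R.T@(np.array(q)-p)).round(4).tolist(),Ro.from_matrix(R.T@Q).as_rotvec().round(4).tolist())
E
python3 - <<'E'
from h import *
rel([([.42,-.1,.3],tool(9,0)),([.65,.274,.2],tool(9,0))])
E
```

```text
t 0.1 [ 0.1758 -0.5473  0.2418]
[0.3693, -0.3512, -0.0578] [-0.001, -0.0001, 0.1537]
[0.7026, -0.6369, 0.0425] [-0.001, -0.0001, 0.1537]
```

servo_tool --plan '[[[0.369,-0.351,-0.058],[0,0,0.154],0],[[0.369,-0.351,-0.058],[0,0,0.154],0],[[0.369,-0.351,-0.058],[0,0,0.154],0],[[0.369,-0.351,-0.058],[0,0,0.154],0],[[0.369,-0.351,-0.058],[0,0,0.154],0],[[0.369,-0.351,-0.058],[0,0,0.154],0],[[0.369,-0.351,-0.058],[0,0,0.154],0],[[0.369,-0.351,-0.058],[0,0,0.154],0],[[0.369,-0.351,-0.058],[0,0,0.154],0],[[0.369,-0.351,-0.058],[0,0,0.154],0]]'

```text
t: 1.1
tool_pos: [0.4142, -0.1093, 0.2991]
orientation: [[0.988, 0.156, 0.0], [0.156, -0.988, -0.0], [0.0, 0.0, -1.0]]
force: [0.9, -1.3, 0.1]
gripper_width: 1.004
grip_force: 0.0
```

Run:
```python
from h import *
rel([([.65,.274,.26],tool(9,0))])
```

```text
t 1.1 [ 0.4142 -0.1093  0.2991]
[0.2927, -0.3418, 0.0392] [0.0001, -0.0003, -0.0004]
```

servo_tool --plan '[[[0.286,-0.334,0.04],[0,0,0],0],[[0.286,-0.334,0.04],[0,0,0],0],[[0.286,-0.334,0.04],[0,0,0],0],[[0.286,-0.334,0.04],[0,0,0],0],[[0.286,-0.334,0.04],[0,0,0],0],[[0.286,-0.334,0.04],[0,0,0],0],[[0.286,-0.334,0.04],[0,0,0],0],[[0.286,-0.334,0.04],[0,0,0],0],[[0.286,-0.334,0.04],[0,0,0],0],[[0.286,-0.334,0.04],[0,0,0],0]]'

```text
t: 2.1
tool_pos: [0.645, 0.2671, 0.2555]
orientation: [[0.987, 0.159, -0.004], [0.159, -0.987, -0.0], [-0.004, -0.0, -1.0]]
force: [-0.4, -0.2, -0.2]
gripper_width: 0.997
grip_force: 0.0
```

Run:
```python
from h import *
c=snap('wrist','w1')
b=cv2.resize(c['pixels'],(784,588))
def W(x,y,z,a=np.radians(9.03)): return [.5737+np.cos(a)*x-np.sin(a)*y,.2622+np.sin(a)*x+np.cos(a)*y,z]
Q=[W(.15,.05,.012),W(.15,-.05,.012),W(-.06,-.05,.012),W(-.06,.05,.012),W(.0773,.015,.0557),W(.0773,-.015,.0557),W(0,0,.035)]
for u in proj(c,Q): cv2.circle(b,tuple((u*1.4).astype(int).tolist()),4,(0,0,255),1)
cv2.imwrite('pics/w1b.png',b); print(get_state()['tool_pos'],get_state()['joints'])
```

```text
[0.64440148 0.26514778 0.25646928] [1.60314369e+01 2.34317501e+01 6.20385597e+01 1.38969747e-02
 9.47088533e+01 9.69169967e+01]
```

View pics/w1b.png

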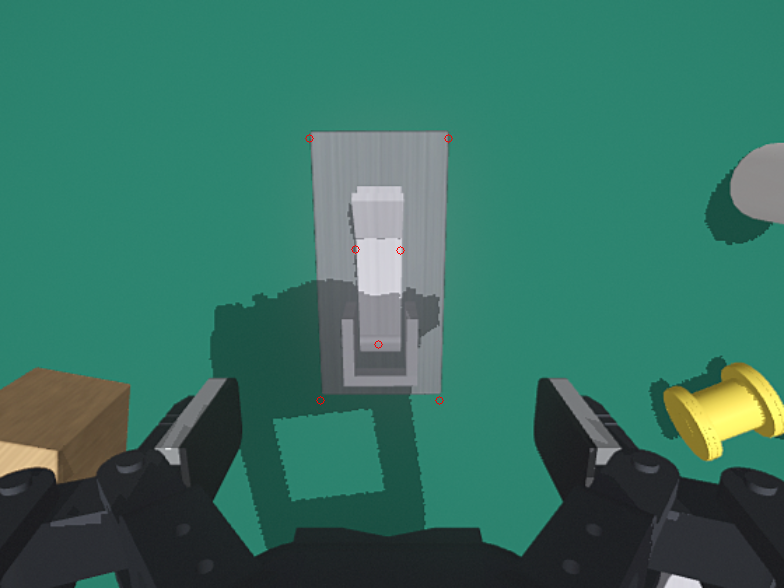

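The wrist view agrees with the stand fit to about 4 mm towards +x: plate corners are at (312,131) and (448,131) against the predicted (309,138) and (448,138). The leg is centred at about (378,250). I'm shifting my estimate 3 mm and descending.

Run:
```python
from h import *
rel([([.653,.274,.12],tool(9,0)),([.653,.274,.056],tool(9,0))])
```

```text
t 2.15 [0.6444 0.2651 0.2565]
[0.0103, -0.0074, 0.1364] [0.0001, 0.0031, 0.002]
[0.0105, -0.0074, 0.2004] [0.0001, 0.0031, 0.002]
```

servo_tool --plan '[[[0.006,-0.005,0.04],[0,0.003,0.002],0],[[0.006,-0.005,0.08],[0,0.003,0.002],0],[[0.006,-0.005,0.12],[0,0.003,0.002],0],[[0.006,-0.005,0.136],[0,0.003,0.002],0],[[0.006,-0.005,0.136],[0,0.003,0.002],0],[[0.006,-0.005,0.136],[0,0.003,0.002],0]]'

```text
t: 2.75
tool_pos: [0.6499, 0.2689, 0.1251]
orientation: [[0.988, 0.154, 0.005], [0.154, -0.988, 0.001], [0.005, -0.0, -1.0]]
force: [-0.0, -0.0, 1.4]
gripper_width: 1.0
grip_force: 0.0
```

Run:
```python
from h import *
rel([([.653,.274,.056],tool(9,0))])
```

```text
t 2.75 [0.6499 0.2689 0.1251]
[0.0035, -0.0045, 0.0691] [-0.0004, -0.0051, -0.0026]
```

servo_tool --plan '[[[0.003,-0.004,0.03],[0,-0.004,-0.002],0],[[0.003,-0.004,0.055],[0,-0.004,-0.002],0],[[0.003,-0.004,0.065],[0,-0.004,-0.002],0],[[0.003,-0.004,0.065],[0,-0.004,-0.002],0],[[0.003,-0.004,0.065],[0,-0.004,-0.002],120],[[0.003,-0.004,0.065],[0,-0.004,-0.002],200],[[0.003,-0.004,0.065],[0,-0.004,-0.002],255],[[0.003,-0.004,0.065],[0,-0.004,-0.002],255],[[0.003,-0.004,0.065],[0,-0.004,-0.002],255],[[0.003,-0.004,0.065],[0,-0.004,-0.002],255]]' --squeeze 25

```text
t: 3.75
tool_pos: [0.6521, 0.2742, 0.059]
orientation: [[0.988, 0.157, 0.0], [0.157, -0.988, 0.001], [0.0, -0.001, -1.0]]
force: [-3.2, 3.0, 5.6]
gripper_width: 0.343
grip_force: 27.2
```

Run:
```python
from h import *
h=np.array([.577,.262,.035]);s=get_state();p=s['tool_pos']
f=np.array([np.cos(np.radians(9)),np.sin(np.radians(9)),0])
d=p-h; r=np.hypot(d@f,d[2]);a0=np.degrees(np.arctan2(d@f,d[2]));print(r,a0,s['gripper_width'],d@[-f[1],f[0],0])
tg=[]
for k in range(1,21):
    a=np.radians(a0-(a0+13)*k/20); q=h+f*r*np.sin(a)+[0,0,r*np.cos(a)]; q=q+(p-h-f*(d@f)-[0,0,d[2]]); tg.append((q,tool(9,40*k/20)))
rel(tg)
```

```text
0.07973590096312481 72.49101518768835 0.34305992910210403 0.0002710698714224628
t 3.75 [0.6521 0.2742 0.059 ]
[-0.002, -0.0, -0.0056] [-0.001, 0.0346, 0.0001]
[-0.0044, -0.0, -0.011] [-0.001, 0.0695, 0.0]
[-0.0072, -0.0, -0.0163] [-0.001, 0.1044, 0.0]
[-0.0104, -0.0, -0.0213] [-0.001, 0.1393, 0.0]
[-0.014, -0.0, -0.0261] [-0.001, 0.1742, -0.0]
[-0.0179, -0.0, -0.0306] [-0.001, 0.2091, -0.0]
[-0.0221, -0.0, -0.0347] [-0.001, 0.244, -0.0]
[-0.0266, -0.0, -0.0386] [-0.001, 0.2789, -0.0001]
[-0.0314, -0.0, -0.0421] [-0.001, 0.3138, -0.0001]
[-0.0365, -0.0, -0.0453] [-0.001, 0.3487, -0.0001]
[-0.0417, -0.0001, -0.048] [-0.001, 0.3836, -0.0001]
[-0.0472, -0.0001, -0.0504] [-0.001, 0.4186, -0.0001]
[-0.0528, -0.0001, -0.0523] [-0.001, 0.4535, -0.0001]
[-0.0586, -0.0001, -0.0538] [-0.001, 0.4884, -0.0002]
[-0.0644, -0.0001, -0.0549] [-0.001, 0.5233, -0.0002]
[-0.0703, -0.0001, -0.0556] [-0.001, 0.5582, -0.0002]
[-0.0763, -0.0001, -0.0558] [-0.001, 0.5931, -0.0002]
[-0.0822, -0.0001, -0.0555] [-0.001, 0.628, -0.0002]
[-0.0881, -0.0001, -0.0549] [-0.001, 0.6629, -0.0003]
[-0.094, -0.0001, -0.0537] [-0.001, 0.6978, -0.0003]
```

servo_tool --plan '[[[-0.002,0,-0.006],[0,0.035,0],255],[[-0.004,0,-0.011],[0,0.07,0],255],[[-0.007,0,-0.016],[0,0.104,0],255],[[-0.01,0,-0.021],[0,0.139,0],255],[[-0.014,0,-0.026],[0,0.174,0],255],[[-0.018,0,-0.031],[0,0.209,0],255],[[-0.022,0,-0.035],[0,0.244,0],255],[[-0.027,0,-0.039],[0,0.279,0],255],[[-0.031,0,-0.042],[0,0.314,0],255],[[-0.036,0,-0.045],[0,0.349,0],255]]'

```text
t: 4.75
tool_pos: [0.6156, 0.2682, 0.1025]
orientation: [[0.928, 0.156, 0.337], [0.147, -0.988, 0.054], [0.341, -0.0, -0.94]]
force: [0.6, 3.4, -8.4]
gripper_width: 0.345
grip_force: 27.1
```

Run:
```python
from h import *
h=np.array([.577,.262,.035]);s=get_state();p=s['tool_pos']
f=np.array([np.cos(np.radians(9)),np.sin(np.radians(9)),0])
d=p-h; r=np.hypot(d@f,d[2]);a0=np.degrees(np.arctan2(d@f,d[2]));print(r,a0,s['gripper_width'],s['force'])
tg=[]
for k in range(1,11):
    a=np.radians(a0-(a0+14)*k/10); q=h+f*.081*np.sin(a)+[0,0,.081*np.cos(a)]; tg.append((q,tool(9,20+20*k/10)))
rel(tg)
```

```text
0.0780581372252946 30.07813325688915 0.34495297129489794 [ 0.58946177  3.39398132 -8.39321504]
t 4.75 [0.6156 0.2682 0.1025]
[-0.0019, 0.0001, -0.0065] [-0.0005, 0.0357, -0.0001]
[-0.0065, 0.0001, -0.0108] [-0.0005, 0.0706, -0.0001]
[-0.0113, 0.0001, -0.0147] [-0.0005, 0.1055, -0.0002]
[-0.0164, 0.0001, -0.0182] [-0.0005, 0.1404, -0.0002]
[-0.0218, 0.0001, -0.0214] [-0.0005, 0.1753, -0.0002]
[-0.0274, 0.0001, -0.0241] [-0.0005, 0.2102, -0.0002]
[-0.0332, 0.0001, -0.0264] [-0.0005, 0.2451, -0.0002]
[-0.0392, 0.0001, -0.0282] [-0.0005, 0.28, -0.0002]
[-0.0453, 0.0001, -0.0295] [-0.0005, 0.3149, -0.0002]
[-0.0514, 0.0001, -0.0304] [-0.0005, 0.3499, -0.0002]
```

servo_tool --plan '[[[-0.003,0,-0.004],[0,0.035,0],255],[[-0.007,0,-0.009],[0,0.07,0],255],[[-0.012,0,-0.013],[0,0.105,0],255],[[-0.017,0,-0.016],[0,0.14,0],255],[[-0.022,0,-0.019],[0,0.175,0],255],[[-0.028,0,-0.022],[0,0.21,0],255],[[-0.034,0,-0.024],[0,0.245,0],255],[[-0.04,0,-0.026],[0,0.28,0],255],[[-0.046,0,-0.027],[0,0.315,0],255],[[-0.051,0,-0.028],[0,0.35,0],255]]'

```text
t: 5.75
tool_pos: [0.5589, 0.2589, 0.1114]
orientation: [[0.756, 0.156, 0.635], [0.119, -0.988, 0.101], [0.643, -0.0, -0.766]]
force: [8.5, -1.8, -11.4]
gripper_width: 0.345
grip_force: 29.9
```

Run:
```python
from h import *
h=np.array([.577,.262,.035]);s=get_state();p=s['tool_pos']
f=np.array([np.cos(np.radians(9)),np.sin(np.radians(9)),0])
d=p-h; r=np.hypot(d@f,d[2]);a0=np.degrees(np.arctan2(d@f,d[2]));print(r,a0,s['gripper_width'],s['force'],p)
c=snap('side','s2');cv2.imwrite('pics/s2c.png',cv2.resize(c['pixels'][200:320,140:300],(800,600)))
```

```text
0.07856882446337649 -13.494210667158413 0.3452628691124397 [  8.50008314  -1.76502802 -11.41241907] [0.55893308 0.25887203 0.11139981]
```

View pics/s2c.png

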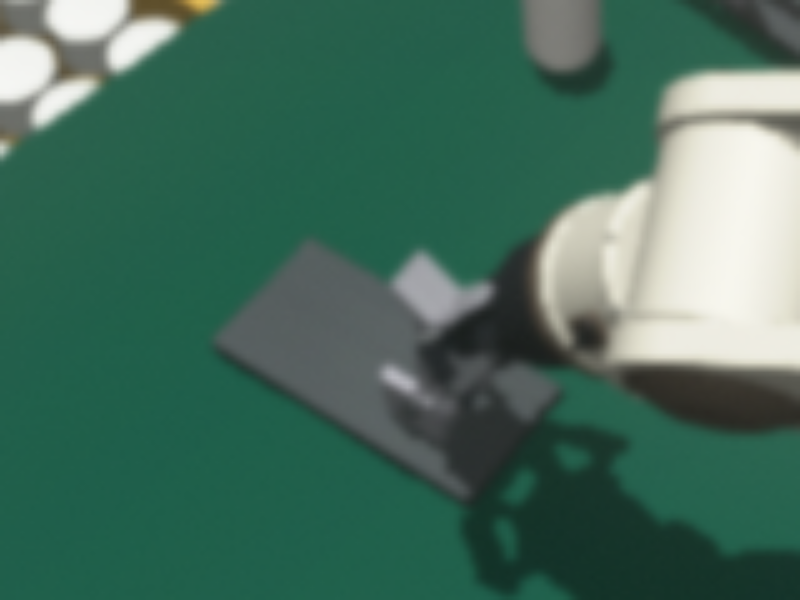

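The picture shows the leg upright, gripped, with the V cradle at about (430,285) in the crop. The pose puts the leg at about 13.5° past vertical, so I'm releasing and backing off along the tool axis.

servo_tool --plan '[[[0,0,0],[0,0,0],120],[[0,0,0],[0,0,0],0],[[0,0,0],[0,0,0],0],[[0,0,0],[0,0,0],0],[[0,0,-0.03],[0,0,0],0],[[0,0,-0.06],[0,0,0],0],[[0,0,-0.1],[0,0,0],0],[[0,0,-0.13],[0,0,0],0],[[0,0,-0.15],[0,0,0],0],[[0,0,-0.15],[0,0,0],0]]'

```text
t: 6.8
tool_pos: [0.4641, 0.2443, 0.2298]
orientation: [[0.754, 0.157, 0.638], [0.119, -0.988, 0.102], [0.646, -0.001, -0.763]]
force: [0.0, -0.0, -0.8]
gripper_width: 0.998
grip_force: 0.0
```

Run:
```python
from h import *
c=snap('wrist','w3');cv2.imwrite('pics/w3b.png',c['pixels'])
a=np.radians(9.03)
def W(x,y,z,hx=.577,hy=.262): return [hx+np.cos(a)*x-np.sin(a)*y,hy+np.sin(a)*x+np.cos(a)*y,z]
print(proj(c,[W(-.031,.015,.147),W(-.031,-.015,.147),W(-.056,.015,.147),W(-.056,-.015,.147),W(-.006,.015,.147),W(-.006,-.015,.147)]).round(1).tolist())
s=get_state();print(s['tool_pos'],s['joints'])
# next: camera look pose for feeder: end lamp estimate
rel([([.40,.0,.28],tool(1,35)),([.40,-.21,.24],tool(1,35))])
```

```text
[[256.0, 197.8], [297.6, 197.7], [255.2, 230.2], [298.5, 230.1], [256.8, 167.8], [296.7, 167.7]]
[0.46442681 0.24417368 0.22812492] [ 25.57120943 -18.35716553 117.3351168  -15.52374574  43.13861524
 114.29778621]
t 6.85 [0.4644 0.2442 0.2281]
[-0.0443, 0.231, -0.1055] [-0.086, -0.0893, 0.1103]
[-0.0951, 0.4385, -0.0962] [-0.086, -0.0893, 0.1103]
```

View pics/w3b.png

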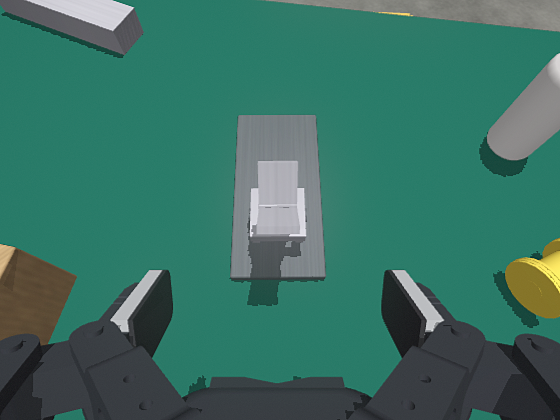

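The leg stands open on its stop by itself: cradle far edge at y≈161, valley at y≈206, x from 257 to 298 (predicted 256.8–296.7). Next is a look pose at the feeder.

servo_tool --plan '[[[-0.095,0.438,-0.1],[-0.086,-0.089,0.11],0],[[-0.095,0.438,-0.1],[-0.086,-0.089,0.11],0],[[-0.095,0.438,-0.1],[-0.086,-0.089,0.11],0],[[-0.095,0.438,-0.1],[-0.086,-0.089,0.11],0],[[-0.095,0.438,-0.1],[-0.086,-0.089,0.11],0],[[-0.095,0.438,-0.1],[-0.086,-0.089,0.11],0],[[-0.095,0.438,-0.1],[-0.086,-0.089,0.11],0],[[-0.095,0.438,-0.1],[-0.086,-0.089,0.11],0],[[-0.095,0.438,-0.1],[-0.086,-0.089,0.11],0],[[-0.095,0.438,-0.1],[-0.086,-0.089,0.11],0]]'

```text
t: 7.85
tool_pos: [0.4096, -0.1364, 0.2376]
orientation: [[0.821, 0.016, 0.57], [0.013, -1.0, 0.009], [0.57, 0.0, -0.821]]
force: [1.7, 0.6, -0.3]
gripper_width: 0.997
grip_force: 0.0
```

servo_tool --plan '[[[0,0,0],[0,0,0],0],[[0,0,0],[0,0,0],0]]'

```text
t: 8.05
tool_pos: [0.4096, -0.1364, 0.2372]
orientation: [[0.822, 0.012, 0.569], [0.01, -1.0, 0.008], [0.569, -0.001, -0.822]]
force: [0.4, 0.3, 0.4]
gripper_width: 1.001
grip_force: 0.0
```

Run:
```python
from h import *
a=np.radians(9.03);o=load('w3');hx,hy=.577,.262
print('valley/far',proj(o,[[hx-.031*np.cos(a),hy-.031*np.sin(a),.1227]]),get_state()['tool_pos'])
c=snap('wrist','w4');b=c['pixels'].copy()
g=np.radians(1.15)
def F(x,y,z,ox=.557,oy=-.2065): return [ox+np.cos(g)*x-np.sin(g)*y,oy+np.sin(g)*x+np.cos(g)*y,z]
Q=[F(.005,.09,.17),F(.005,-.09,.17),F(0,.03,.085),F(0,-.03,.085),F(0,.03,.115),F(0,-.03,.115)]
b=cv2.resize(b,(784,588))
for u in proj(c,Q): print(u); cv2.circle(b,tuple((u*1.4).astype(int).tolist()),4,(0,0,255),1)
cv2.imwrite('pics/w4b.png',b)
```

```text
valley/far [[276.81775564 211.33407153]] [ 0.40964945 -0.13638184  0.23717193]
[251.72217699  88.58976308]
[498.8690791   86.66299485]
[320.82629342 149.85403841]
[383.95101805 149.33522774]
[324.87146599 133.39273913]
[393.79597915 132.83400693]
```

View pics/w4b.png

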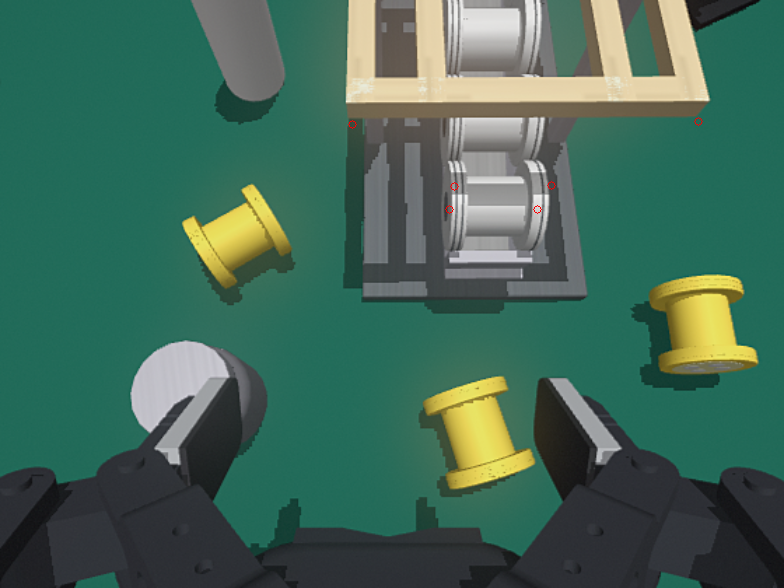

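The wrist view shows the metallic end lamp at about (496,205), against the stop lip at (487,258), under the deck edge at (528,108). The three yellow look-alikes are off the track, at (238,235), (480,432) and (703,325).

Run:
```python
from h import *
c=load('w4');c1=load('top0')
w=lambda l:[[u/1.4,v/1.4] for u,v in l]
def show(n,l,z): 
    d=onplane(c,w(l),z); print(n,z,d[:,:2].round(4).tolist(),np.linalg.norm(d[0]-d[1]).round(4))
for z in (.17,.182): show('deck low',[[347,118],[708,115]],z); show('deck top',[[347,103],[709,101]],z)
show('base',[[362,299],[586,297]],0); show('base',[[362,296],[586,294]],.012)
show('lamp front top ends',[[444,205],[549,205]],.1)
show('rim tops',[[448,162],[541,160]],.115)
show('lip',[[449,256],[532,256]],.1)
K,R,t=KRt(c);print('cam',-R.T@t)
```

```text
deck low 0.17 [[0.5639, -0.1135], [0.5678, -0.3021]] 0.1887
deck top 0.17 [[0.5734, -0.1131], [0.5767, -0.3043]] 0.1913
deck low 0.182 [[0.5546, -0.1147], [0.5583, -0.293]] 0.1783
deck top 0.182 [[0.5635, -0.1144], [0.5667, -0.2951]] 0.1807
base 0 [[0.5196, -0.1142], [0.5233, -0.2975]] 0.1833
base 0.012 [[0.5182, -0.1148], [0.5218, -0.2928]] 0.178
lamp front top ends 0.1 [[0.5518, -0.1713], [0.5525, -0.2392]] 0.0679
rim tops 0.115 [[0.5741, -0.1728], [0.5762, -0.2317]] 0.059
lip 0.1 [[0.5161, -0.1735], [0.5167, -0.2253]] 0.0518
cam [ 0.39458533 -0.13649732  0.38767487]
```

Run:
```python
from h import *
Q=tool(1.15,45);L=np.array([.559,-.2035,.085])
rel([(L+Q[:,2]*(.008-.09),Q)])
```

```text
t 8.1 [ 0.4099 -0.1351  0.2373]
[0.0204, 0.071, 0.1288] [0.0028, 0.1798, -0.0043]
```

servo_tool --plan '[[[0.02,0.071,0.03],[0.003,0.18,-0.004],0],[[0.02,0.071,0.06],[0.003,0.18,-0.004],0],[[0.02,0.071,0.09],[0.003,0.18,-0.004],0],[[0.02,0.071,0.11],[0.003,0.18,-0.004],0],[[0.02,0.071,0.129],[0.003,0.18,-0.004],0],[[0.02,0.071,0.129],[0.003,0.18,-0.004],0],[[0.02,0.071,0.129],[0.003,0.18,-0.004],0],[[0.02,0.071,0.129],[0.003,0.18,-0.004],0]]'

```text
t: 8.9
tool_pos: [0.5013, -0.2035, 0.1448]
orientation: [[0.705, 0.023, 0.709], [0.018, -1.0, 0.015], [0.709, 0.002, -0.706]]
force: [0.0, 0.5, 0.1]
gripper_width: 1.005
grip_force: 0.0
```

Run:
```python
from h import *
c=snap('wrist','w5');b=cv2.resize(c['pixels'],(784,588))
g=np.radians(1.15)
def F(x,y,z,ox=.559,oy=-.2035): return [ox+np.cos(g)*x-np.sin(g)*y,oy+np.sin(g)*x+np.cos(g)*y,.085+z]
al=np.linspace(0,2*np.pi,40)
for y in (.03,-.03,.02,-.02):
    u=proj(c,[F(.03*np.cos(t),y,.03*np.sin(t)) for t in al])*1.4
    cv2.polylines(b,[u.astype(np.int32)],True,(0,0,255),1)
cv2.imwrite('pics/w5b.png',b)
Q=tool(1.15,45);L=np.array([.559,-.2035,.085]); rel([(L+Q[:,2]*.008,Q)]);print(get_state()['joints'].round(1))
```

```text
t 8.95 [ 0.5012 -0.2039  0.145 ]
[-0.0018, 0.0008, 0.0913] [0.0, -0.0025, 0.0036]
[-49.3 -10.6 124.3  49.7  45.8   9.9]
```

View pics/w5b.png

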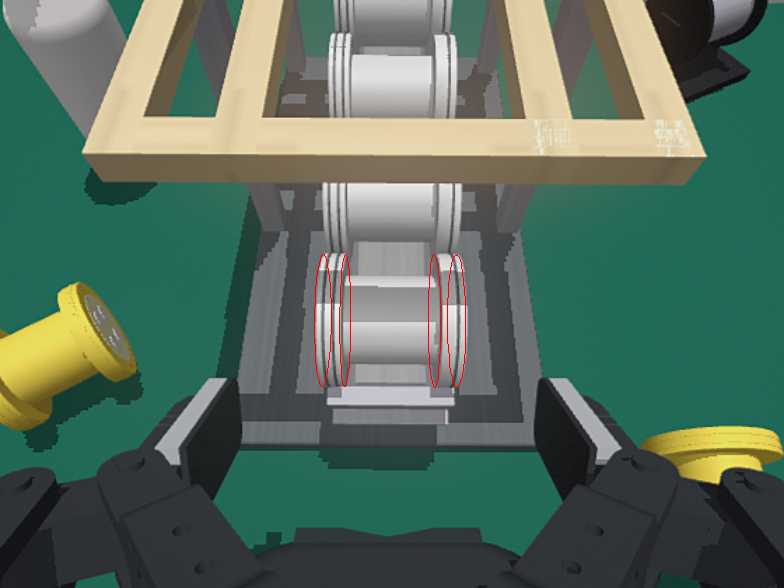

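The model rims overlay the metallic lamp within about 1 px (centre (391,320)), and the fingers straddle it symmetrically. I'm going in and gripping.

servo_tool --plan '[[[-0.001,0,0.03],[0,-0.002,0.003],0],[[-0.001,0.001,0.06],[0,-0.002,0.003],0],[[-0.002,0.001,0.08],[0,-0.002,0.003],0],[[-0.002,0.001,0.091],[0,-0.002,0.003],0],[[-0.002,0.001,0.091],[0,-0.002,0.003],0],[[-0.002,0.001,0.091],[0,-0.002,0.003],60],[[-0.002,0.001,0.091],[0,-0.002,0.003],150],[[-0.002,0.001,0.091],[0,-0.002,0.003],255],[[-0.002,0.001,0.091],[0,-0.002,0.003],255],[[-0.002,0.001,0.091],[0,-0.002,0.003],255]]' --squeeze 40

```text
t: 9.95
tool_pos: [0.564, -0.2043, 0.0794]
orientation: [[0.706, 0.019, 0.708], [0.014, -1.0, 0.013], [0.708, 0.0, -0.706]]
force: [-7.9, -0.4, 7.9]
gripper_width: 0.704
grip_force: 41.8
```

Run:
```python
from h import *
Q=tool(1.15,45);s=get_state();p=s['tool_pos'];print(s['force'])
a=np.radians(12);n=np.array([-np.sin(a),0,np.cos(a)])
rel([(p+n*.02,Q),(p+n*.04,Q),(p+n*.05+[-.06,0,.05],Q)])
```

```text
[-7.88293112 -0.41035212  7.85544505]
t 9.95 [ 0.564  -0.2043  0.0794]
[0.0109, -0.0001, -0.0168] [0.0009, -0.0009, -0.0003]
[0.0218, -0.0001, -0.0335] [0.0009, -0.0009, -0.0003]
[0.0203, -0.0013, -0.1197] [0.0009, -0.0009, -0.0003]
```

servo_tool --plan '[[[0.004,0,-0.006],[0,0,0],255],[[0.008,0,-0.012],[0,0,0],255],[[0.012,0,-0.018],[0,0,0],255],[[0.016,0,-0.025],[0,0,0],255],[[0.02,0,-0.031],[0,0,0],255],[[0.023,0,-0.036],[0,0,0],255],[[0.023,0,-0.055],[0,0,0],255],[[0.022,0,-0.08],[0,0,0],255],[[0.02,0,-0.105],[0,0,0],255],[[0.02,0,-0.12],[0,0,0],255]]'

```text
t: 10.95
tool_pos: [0.4925, -0.2053, 0.1785]
orientation: [[0.707, 0.02, 0.707], [0.014, -1.0, 0.014], [0.707, 0.0, -0.707]]
force: [0.6, -0.4, -3.6]
gripper_width: 0.699
grip_force: 45.2
```

Run:
```python
from h import *
snap('top','t6');snap('side','s6')
f=np.array([np.cos(np.radians(9.03)),np.sin(np.radians(9.03)),0]);Q=tool(9.03,40)
seat=np.array([.579,.262,0])-.031*f+[0,0,.151]
tc=seat+Q[:,2]*.008+f*.001;print(tc)
rel([([.42,-.05,.27],tool(5,42)),(tc+[0,0,.09],Q)])
```

```text
[0.55445038 0.25809854 0.14487164]
t 11.05 [ 0.4931 -0.2059  0.1791]
[0.015, -0.1571, -0.114] [0.0483, -0.0535, -0.0487]
[0.0895, -0.4627, 0.0097] [0.095, -0.0882, -0.1013]
```

servo_tool --plan '[[[0.015,-0.157,-0.114],[0.048,-0.053,-0.049],255],[[0.015,-0.157,-0.114],[0.048,-0.053,-0.049],255],[[0.015,-0.157,-0.114],[0.048,-0.053,-0.049],255],[[0.015,-0.157,-0.114],[0.048,-0.053,-0.049],255],[[0.015,-0.157,-0.114],[0.048,-0.053,-0.049],255],[[0.015,-0.157,-0.114],[0.048,-0.053,-0.049],255]]'

```text
t: 11.65
tool_pos: [0.4206, -0.049, 0.2691]
orientation: [[0.74, 0.09, 0.667], [0.067, -0.996, 0.061], [0.669, -0.001, -0.743]]
force: [0.7, 0.4, -2.7]
gripper_width: 0.696
grip_force: 45.7
```

Run:
```python
from h import *
Q=tool(9.03,40); tc=np.array([.5545,.2581,.1449])
rel([(tc+[-.04,0,.10],Q),(tc+[0,0,.06],Q)]);print(get_state()['gripper_width'],get_state()['force'])
```

```text
t 11.65 [ 0.4206 -0.049   0.2691]
[0.0737, -0.2974, 0.0992] [0.0436, -0.0353, -0.0511]
[0.0765, -0.2937, 0.1556] [0.0436, -0.0353, -0.0511]
0.6955023004128791 [ 0.74639134  0.43018919 -2.66041549]
```

servo_tool --plan '[[[0.074,-0.297,0.099],[0.044,-0.035,-0.051],255],[[0.074,-0.297,0.099],[0.044,-0.035,-0.051],255],[[0.074,-0.297,0.099],[0.044,-0.035,-0.051],255],[[0.074,-0.297,0.099],[0.044,-0.035,-0.051],255],[[0.074,-0.297,0.099],[0.044,-0.035,-0.051],255],[[0.074,-0.297,0.099],[0.044,-0.035,-0.051],255],[[0.074,-0.297,0.099],[0.044,-0.035,-0.051],255],[[0.074,-0.297,0.099],[0.044,-0.035,-0.051],255],[[0.074,-0.297,0.099],[0.044,-0.035,-0.051],255],[[0.074,-0.297,0.099],[0.044,-0.035,-0.051],255]]'

```text
t: 12.65
tool_pos: [0.5154, 0.2593, 0.2416]
orientation: [[0.76, 0.158, 0.63], [0.121, -0.987, 0.102], [0.638, -0.001, -0.77]]
force: [-0.5, -0.7, -3.4]
gripper_width: 0.701
grip_force: 46.0
```

Run:
```python
from h import *
Q=tool(9.03,40); tc=np.array([.5545,.2581,.1449])
rel([(tc+[0,0,.06],Q)]);print(get_state()['gripper_width'],get_state()['force'])
```

```text
t 12.65 [0.5154 0.2593 0.2416]
[0.0062, 0.0074, 0.0527] [-0.0014, 0.0063, 0.0005]
0.7005013236712871 [-0.47873505 -0.70607868 -3.44305414]
```

servo_tool --plan '[[[0.003,0.004,0.03],[0,0.006,0],255],[[0.006,0.007,0.053],[0,0.006,0],255],[[0.006,0.007,0.053],[0,0.006,0],255],[[0.006,0.007,0.053],[0,0.006,0],255],[[0.006,0.007,0.053],[0,0.006,0],255]]'

```text
t: 13.15
tool_pos: [0.5542, 0.2555, 0.2082]
orientation: [[0.754, 0.154, 0.638], [0.117, -0.988, 0.101], [0.646, -0.002, -0.763]]
force: [-0.1, -0.4, -2.2]
gripper_width: 0.696
grip_force: 45.9
```

Run:
```python
from h import *
c=snap('wrist','w7');s=snap('side','s7')
b=cv2.hconcat([cv2.resize(c['pixels'][60:390,130:430],(400,440)),cv2.resize(s['pixels'][210:320,170:270],(400,440))])
cv2.imwrite('pics/m7.png',b)
Q=tool(9.03,40); tc=np.array([.5545,.2581,.1449])
rel([(tc+[0,0,.01],Q),(tc,Q)])
```

```text
t 13.25 [0.5541 0.2558 0.2088]
[-0.0343, -0.0021, 0.0416] [-0.0003, -0.0057, -0.0028]
[-0.0408, -0.002, 0.0492] [-0.0003, -0.0057, -0.0028]
```

View pics/m7.png

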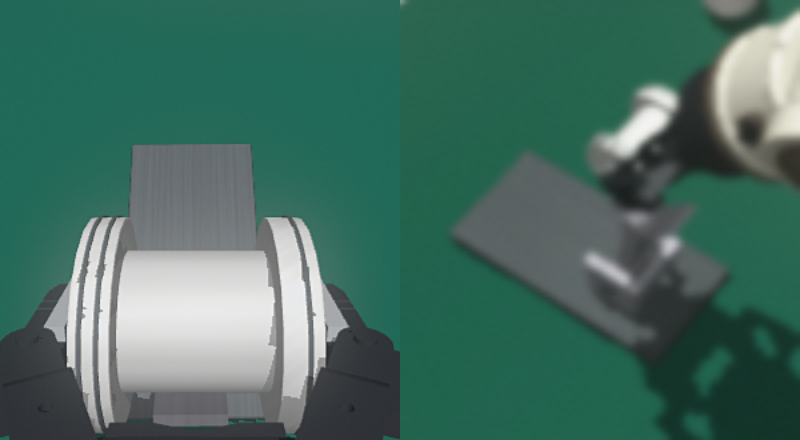

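The lamp is held above the cradle: lamp centre x≈197, cradle centre x≈191, so about 1.5 mm to correct, which the computed move already includes. The next lowering goes straight down.

servo_tool --plan '[[[-0.01,-0.001,0.013],[0,-0.005,-0.003],255],[[-0.02,-0.002,0.025],[0,-0.005,-0.003],255],[[-0.028,-0.002,0.034],[0,-0.005,-0.003],255],[[-0.033,-0.002,0.04],[0,-0.005,-0.003],255],[[-0.034,-0.002,0.0416],[0,-0.005,-0.003],255],[[-0.034,-0.002,0.0416],[0,-0.005,-0.003],255],[[-0.034,-0.002,0.0416],[0,-0.005,-0.003],255]]'

```text
t: 13.95
tool_pos: [0.5551, 0.2583, 0.1552]
orientation: [[0.756, 0.157, 0.635], [0.12, -0.988, 0.101], [0.643, -0.0, -0.765]]
force: [-1.0, -0.1, -3.0]
gripper_width: 0.694
grip_force: 46.2
```

Run:
```python
from h import *
Q=tool(9.03,40); tc=np.array([.5545,.2581,.1449])
rel([(tc+[0,0,.004],Q),(tc,Q)]);print(get_state()['force'])
```

```text
t 13.95 [0.5551 0.2583 0.1552]
[-0.0045, 0.0001, 0.0044] [-0.0004, -0.0009, 0.0003]
[-0.0071, 0.0001, 0.0075] [-0.0004, -0.0009, 0.0003]
[-1.04261833 -0.07605536 -2.95864385]
```

servo_tool --plan '[[[-0.0015,0,0.0015],[0,0,0],255],[[-0.003,0,0.003],[0,0,0],255],[[-0.004,0,0.004],[0,0,0],255],[[-0.0047,0,0.0047],[0,0,0],255],[[-0.0047,0,0.0047],[0,0,0],255],[[-0.0047,0,0.0047],[0,0,0],255]]'

```text
t: 14.55
tool_pos: [0.5543, 0.2581, 0.1479]
orientation: [[0.757, 0.157, 0.635], [0.121, -0.988, 0.101], [0.643, 0.0, -0.766]]
force: [0.3, -0.1, -3.3]
gripper_width: 0.702
grip_force: 46.2
```

servo_tool --plan '[[[-0.0007,0,0.0008],[0,0,0],255],[[-0.0013,0,0.0015],[0,0,0],255],[[-0.0013,0,0.0015],[0,0,0],255],[[-0.0013,0,0.0015],[0,0,0],255]]'

```text
t: 14.95
tool_pos: [0.5542, 0.2581, 0.1459]
orientation: [[0.757, 0.157, 0.635], [0.121, -0.988, 0.101], [0.643, 0.0, -0.766]]
force: [0.2, 0.7, -2.6]
gripper_width: 0.696
grip_force: 46.3
```

servo_tool --plan '[[[-0.0006,0,0.0008],[0,0,0],255],[[-0.0006,0,0.0008],[0,0,0],255],[[-0.0006,0,0.0008],[0,0,0],255]]'

```text
t: 15.25
tool_pos: [0.5544, 0.2582, 0.1452]
orientation: [[0.756, 0.157, 0.635], [0.121, -0.988, 0.101], [0.643, 0.0, -0.766]]
force: [-0.5, -0.6, 1.1]
gripper_width: 0.696
grip_force: 46.6
```

servo_tool --plan '[[[-0.0006,0,0.0008],[0,0,0],255],[[-0.0006,0,0.0008],[0,0,0],255],[[-0.0006,0,0.0008],[0,0,0],255]]'

```text
t: 15.55
tool_pos: [0.555, 0.2583, 0.1453]
orientation: [[0.755, 0.158, 0.637], [0.12, -0.988, 0.102], [0.645, -0.0, -0.764]]
force: [-4.1, -1.8, 9.5]
gripper_width: 0.7
grip_force: 47.7
```

Contact came at the predicted height, with 9.5 N up. I'm releasing and backing off.

servo_tool --plan '[[[0,0,0],[0,0,0],60],[[0,0,0],[0,0,0],40],[[0,0,0],[0,0,0],0],[[0,0,0],[0,0,0],0],[[0,0,0],[0,0,0],0],[[0,0,-0.02],[0,0,0],0],[[0,0,-0.05],[0,0,0],0],[[0,0,-0.09],[0,0,0],0],[[0,0,-0.13],[0,0,0],0],[[0,0,-0.15],[0,0,0],0]]'

```text
t: 16.55
tool_pos: [0.458, 0.2429, 0.2618]
orientation: [[0.755, 0.158, 0.637], [0.12, -0.987, 0.102], [0.645, -0.001, -0.764]]
force: [0.9, -0.0, 0.7]
gripper_width: 0.999
grip_force: 0.0
```

servo_tool --plan '[[[0,0,-0.01],[0,0,0],0],[[0,0,-0.01],[0,0,0],0],[[0,0,-0.01],[0,0,0],0],[[0,0,-0.01],[0,0,0],0],[[0,0,-0.01],[0,0,0],0]]'

```text
t: 17.05
tool_pos: [0.453, 0.2418, 0.2652]
orientation: [[0.758, 0.157, 0.634], [0.121, -0.988, 0.1], [0.641, 0.001, -0.767]]
force: [0.4, -0.3, 0.4]
gripper_width: 1.002
grip_force: 0.0
```

Run:
```python
from h import *
c=snap('wrist','w8');t=snap('top','t8');s=snap('side','s8')
b=cv2.hconcat([cv2.resize(c['pixels'][60:390,130:430],(400,440)),cv2.resize(t['pixels'][100:320,240:440],(400,440))])
cv2.imwrite('pics/m8.png',b)
```

```text
(no output)
```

View pics/m8.png

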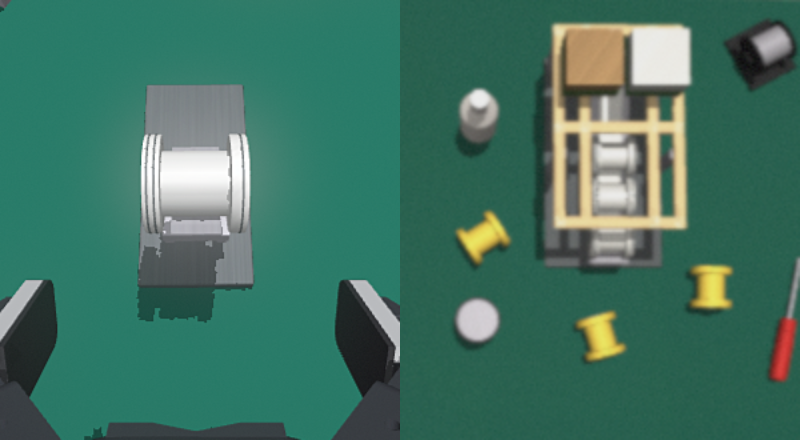

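The lamp sits in the cradle at (195,185), between its rims, with the leg open. On the track the next lamp has reached the stop at (612,243), with the other two behind it, and the bystanders and yellow lamps are unmoved.

```bash
python3 -c "
from station import *
print(job_done())"
```

```text
the job is handed in; nothing more can be done
None
```

The job is handed in, at about 17 s on the robot's clock: the leg stands open on its stop, the end lamp lies in the V cradle with the cradle between its rims, the next lamp has rolled to the stop, and the last pictures show nothing else moved.

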